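Pack the RF accessories into their foam-lined tray

ROBOT

A 6-joint arm with a two-finger parallel gripper is mounted at the origin on a cart in front of the work surface, level with it; the furniture and walls round the work are solid. World frame = base frame: x ahead of the robot, y to its left, z up, the work surface at z = 0. Lengths are in m, angles in rad, forces in N, time in s.
With the tool pointing down it reaches from about 0.225 to 0.875 m from the base axis. Payload 3.4 kg.
Tool frame: the origin (TCP) lies at the very end of the fingers, on their centre line; the grasp point (between the pads) lies grip_depth behind it (grip_depth is the distance from the TCP to the grasp point, in m); x points along the fingers, z is the direction in which the jaws open and shut, and the axes are right-handed (so a half turn about x gives the same grasp; the last joint's range is limited). The gripper opens to 85 mm and grips with 20 to 120 N. Pads are 22 mm wide; open, the fingers measure 114 mm over their backs; the gripper's body (76 mm by 85 mm) begins 54 mm behind the grasp point. The pads swing forward as they close: fully open they stand 13 mm farther back than shut.
Start: joints at [-1.304, 0.276, 1.505, -0, 1.361, -0.121], TCP at [0.217, -0.532, 0.21] pointing down, gripper open.
Joint ranges: [-2.89, 2.89], [-0.75, 2.08], [0.22, 2.7], [-1.18, 4.32], [0.11, 2.71], [-2.7, 2.7]. Speed limits (rad/s): [2.57, 2.57, 3.14, 3.14, 3.14, 3.14].

INTERFACE

Orientations are given as a unit quaternion [w, x, y, z].
In Python, from bench import get_obs, grab_frame, camera_params, finish_job, grip_depth gives the robot as it stands. The module is installed in compiled form; this text tells all that it offers.
- The arm moves only by the tool send_rows, never from a script. Its argument "series" is a list that holds one entry, the list of rows, each a list of 7 numbers: the shift along the world's x, y, z in m, then the turn, a rotation vector about the world's x, y, z in degrees, then the finger opening in m, from 0 to 0.0854. A call has 1 to 12 rows; each row is the pose to reach, as a shift and turn from the pose commanded when the call began; what a row does not reach only later rows make up. A row lasts 1/12 s, in which the tool goes at most 41.7 mm and 7.16 degrees, less where a joint would pass 70% of its speed; a pose out of reach is approached as far as the arm can. A call with a gripper value outside its range is refused whole. The fingers move at their own pace and stop on an object; the grip force is fixed at half the most. Time passes only in rows, so rows that repeat a pose let the fingers close. It gives the time, the measured TCP pose, the force and the opening at its end, in the units of the state.
- get_obs(): the state, without advancing time (a new reading comes with each control period).
- grab_frame(name): name is "scene" or "top"; returns the picture (384x512x3 uint8, red, green, blue); there is no depth.
- camera_params(name): a dict with "vertical_fov" (degrees; the focal length in pixels is half the picture's height over the tangent of half this angle, whatever the lens; pixels are square), "cx", "cy" (the principal point, pixels), "R" (3x3) and "t" (3): a world point X has camera coordinates R X + t. Camera axes: x right, y down, z forward; pixel columns grow to the right and rows downward; lengths in m; the calibration is good to about 2 mm. A picture is of the moment at which its call begins. camera_params takes no time and is no camera call.
- finish_job(): hands the job in, once; it reports no verdict.
The state is a dict: "time": time; "joint_positions": joint angles; "joint_vel": joint speeds; "joint_efforts": joint torques, N m; "tool_pos": TCP position; "orientation": TCP orientation; "contact_force": force on the tool from outside, world axes, zero at the start; "wrist_torque": the same for the moment, N m; "gripper_width": opening from 0.0 (shut) to 1.0 (fully open).
Only numpy, scipy, OpenCV 4.12 (cv2) and the standard library are available. Lean on these libraries where they do the work, as an engineer would, in place of code of your own. Each camera call takes 0.05 s, during which the arm holds its last target. There are 200 camera calls.

TASK

Pack the test kit: set the splitter box, the black finned attenuator, the short coaxial adapter and the short waveguide section into the black tray, each lying flat (the waveguide standing upright) on the floor of the foam cut-out made for it. Set each down gently, do not drop it. The long waveguide section and the long calibration load look like two of them but are still in use: leave them where they are on the bench.

Things in the scene. Friction and masses are not known exactly. Their poses are not given: they have to be found in the camera images.
- splitter: Loose two-way splitter: flat light metal box 38 x 52 x 18 mm (x, y, z) with coaxial connectors sticking out of its two x faces to 60 mm over all. Origin: centre of the underside, z up. Grip the two bare y faces (52 mm apart). 0.13 kg. Goes into splitter_block_foam, its y axis along the block's y (either way round).
- attenuator: Loose attenuator: black finned barrel lying on its side, 69 mm long along its y, 25 mm wide (x), 25 mm high (rests tipped by 0.09 rad). Origin: under its centre at bench level, z up. Grip across x at the middle. 0.09 kg. Goes into attenuator_foam, its y along the block's y (either way round).
- adapter: Loose short coaxial adapter: metal barrel with hexagon nut, lying, 38 mm long along its y, 23 mm wide (x), 20 mm high (rests on nut and thread, tipped by 0.17 rad). Shorter than cal_load. Origin: under its centre at bench level, z up. Grip across x at the middle. 0.045 kg. Goes into adapter_foam, its y along the block's y (either way round).
- waveguide_short: Loose short waveguide section, white metal, standing upright: a 10 x 18 mm tube between two square 34 x 34 mm flanges of 6 mm, 54 mm tall with the screw heads. Origin: centre of the foot, z up. Grip the sides of the top flange (34 mm apart, 46 to 52 mm above the foot). 0.09 kg. Goes upright into waveguide_foam, sides parallel to the square cut-out (any quarter turn).
- waveguide_long: Look-alike that stays: longer waveguide section, light metal, standing upright, 42 x 42 mm flanges, 107 mm tall. Loose, 0.17 kg, tips over if knocked. Origin: centre of the foot.
- cal_load: Look-alike that stays: longer coaxial calibration load, metal barrel with hexagon nut, lying, 58 mm long along its y, 25 mm wide, 22 mm high. Loose, 0.06 kg. Origin: under its centre at bench level.
- splitter_block_foam: Fixed foam block, 77 x 107 x 12 mm (x, y, z): light grey floor 4 mm thick, dark layer 8 mm; origin: centre of its underside. One of four lying 2 x 2 in any order in a black tray (walls 58 mm high at their outer edges). Centred cut-out 50 x 64 mm, 70 mm wide over the middle 36 mm for the connectors; finger scoop along y, 5 mm deep, 32 x 104 mm. Seated splitter: origins in line, 4 mm up.
- attenuator_foam: Fixed foam block, 77 x 107 x 12 mm (x, y, z): light grey floor 4 mm thick, dark layer 8 mm; origin: centre of its underside. One of four lying 2 x 2 in any order in a black tray (walls 58 mm high at their outer edges). Centred cut-out 37 x 81 mm (x, y) with a finger scoop, 5 mm deep, 32 mm wide, across the block along x. Seated attenuator: origins in line, 4 mm up.
- adapter_foam: Fixed foam block, 77 x 107 x 12 mm (x, y, z): light grey floor 4 mm thick, dark layer 8 mm; origin: centre of its underside. One of four lying 2 x 2 in any order in a black tray (walls 58 mm high at their outer edges). Centred cut-out 35 x 50 mm (x, y) with a finger scoop, 5 mm deep, 32 mm wide, across the block along x. Seated adapter: origins in line, 4 mm up.
- waveguide_foam: Fixed foam block, 77 x 107 x 12 mm (x, y, z): light grey floor 4 mm thick, dark layer 8 mm; origin: centre of its underside. One of four lying 2 x 2 in any order in a black tray (walls 58 mm high at their outer edges). Centred square cut-out 44 x 44 mm, the only one without a scoop. Seated short waveguide: origins in line, 4 mm up.
There are look-alikes about, which are no part of the job. Several things have the shape of the attenuator; the one meant has the colours described above.

How it is judged:
At the end, for the whole second after the job is handed in: Each kit part rests in its own foam block: origin within 10 mm of the block's axis and under 6 mm above its underside, y axes within 0.3 rad either way round (waveguide: any turn that fits), tilt under 0.1 rad (attenuator, adapter: 0.3). The two look-alikes within 30 mm of their starts, upright (horizontal distance between splitter and splitter_block_foam below 0.01 m and angle between the y axis of splitter and the y axis of splitter_block_foam, either way round below 0.3 rad and z of splitter in the frame of splitter_block_foam below 0.006 m and angle between each of splitter, waveguide_short, waveguide_long's own z axis and vertical below 0.1 rad and linear speed of each of splitter, attenuator, adapter, waveguide_short below 0.02 m/s and horizontal distance between attenuator and attenuator_foam below 0.01 m and angle between the y axis of attenuator and the y axis of attenuator_foam, either way round below 0.3 rad and z of attenuator in the frame of attenuator_foam below 0.006 m and angle between each of attenuator, adapter's own z axis and vertical below 0.3 rad and horizontal distance between adapter and adapter_foam below 0.01 m and angle between the y axis of adapter and the y axis of adapter_foam, either way round below 0.3 rad and z of adapter in the frame of adapter_foam below 0.006 m and horizontal distance between waveguide_short and waveguide_foam below 0.01 m and z of waveguide_short in the frame of waveguide_foam below 0.006 m and distance of each of waveguide_long, cal_load from where it was at the start of the episode below 0.03 m); the robot touches nothing.
It fails at once if a look-alike (long waveguide or calibration load) is taken or pushed away, more than 30 mm (distance of any of waveguide_long, cal_load from where it was at the start of the episode above 0.03 m).
It fails at once if a kit part is dropped (falls free by about 25 mm or more) ((linear speed of splitter above 0.7 m/s and contact force between the fingers and splitter below 0.05 N) or (linear speed of attenuator above 0.7 m/s and contact force between the fingers and attenuator below 0.05 N) or (linear speed of adapter above 0.7 m/s and contact force between the fingers and adapter below 0.05 N) or (linear speed of waveguide_short above 0.7 m/s and contact force between the fingers and waveguide_short below 0.05 N)).
It also fails if it takes over 115 s, if anything falls off the work surface, if the arm or the gripper's body presses on something with over 40 N, if the wrist force passes 120 N, or if a joint passes its speed limit or range.

## Working session

There is one attempt and no reset: what is moved stays moved. The work goes in short steps, Python scripts to look and compute and a tool call to move; the robot and the scene stay as the last step left them, time stands still between calls to the robot, and variables do not carry over. Pictures are saved under pics/ and viewed, about 12 in all and at most 16, crops included, and the job is handed in when it is done.

Besides the shell and the picture viewer there is one more tool, called after "Request:" by a JSON object that holds its "method" and its "body". send_rows: Moves the arm, as the interface text tells. Its arguments: {"type":"object","properties":{"series":{"type":"array"}},"required":["series"]}

```bash
mkdir -p pics
python3 - <<'E'
from bench import *
import cv2
print(grip_depth, get_obs())
for n in("scene","top"):
    f=grab_frame(n); cv2.imwrite(f"pics/{n}0.png",f[:,:,::-1]); 
    cv2.imwrite(f"pics/{n}0b.png",cv2.resize(f[:,:,::-1],(800,600),interpolation=cv2.INTER_CUBIC)); print(n,camera_params(n))
E
```

```text
0.0187 {'time': 0.0, 'joint_positions': array([-1.30402889e+00,  2.76619533e-01,  1.50615179e+00, -1.09380920e-05,
        1.36065576e+00, -1.21006413e-01]), 'joint_vel': array([-0.00079965, -0.00073847,  0.00031975,  0.00121396, -0.00116801,
       -0.00080348]), 'joint_efforts': array([ 4.97236815e-04, -4.16769934e+01, -2.45805269e+01,  8.09177732e-05,
        1.12680299e-02,  7.82846257e-06]), 'tool_pos': array([ 0.21726313, -0.53176966,  0.20911829]), 'orientation': array([ 0.58647554,  0.39471445,  0.58746205, -0.39387218]), 'contact_force': array([-0.68574541,  0.06802541,  0.44923373]), 'wrist_torque': array([-0.00944259, -0.03777535,  0.00911195]), 'gripper_width': 0.998090267644112}
scene {'vertical_fov': 52.811705453046756, 'cx': 258.8822100887197, 'cy': 197.91224370828323, 'R': array([[-0.75131373, -0.65990928,  0.00688578],
       [-0.52003038,  0.58557166, -0.62183135],
       [ 0.40632017, -0.47077125, -0.78312091]]), 't': array([0.42891147, 0.25553936, 0.90671674])}
top {'vertical_fov': 49.28672864863579, 'cx': 260.6495186722245, 'cy': 188.43223742351444, 'R': array([[-0.02323797, -0.99938185, -0.02638036],
       [-0.98975533,  0.02671632, -0.14025198],
       [ 0.14087007,  0.02285093, -0.98976434]]), 't': array([0.07099714, 0.5479494 , 1.02758182])}
```

View pics/top0b.png

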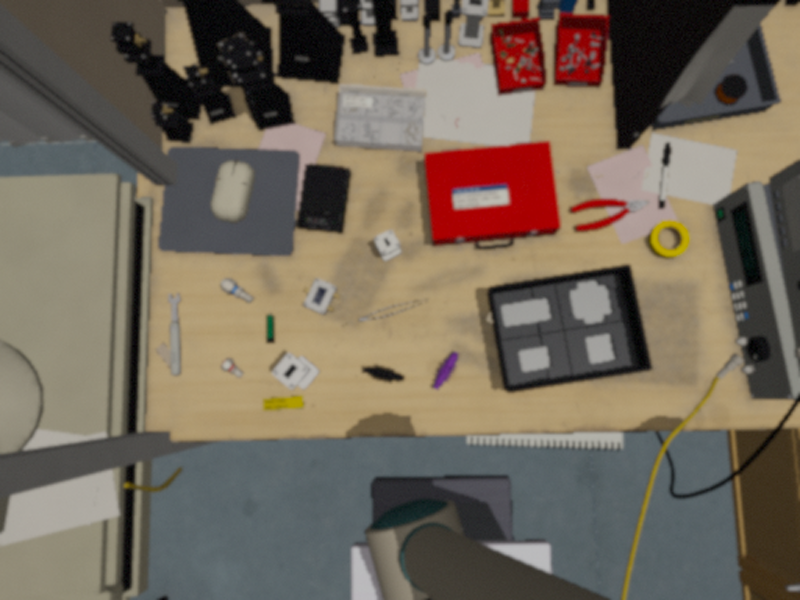

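View pics/scene0b.png

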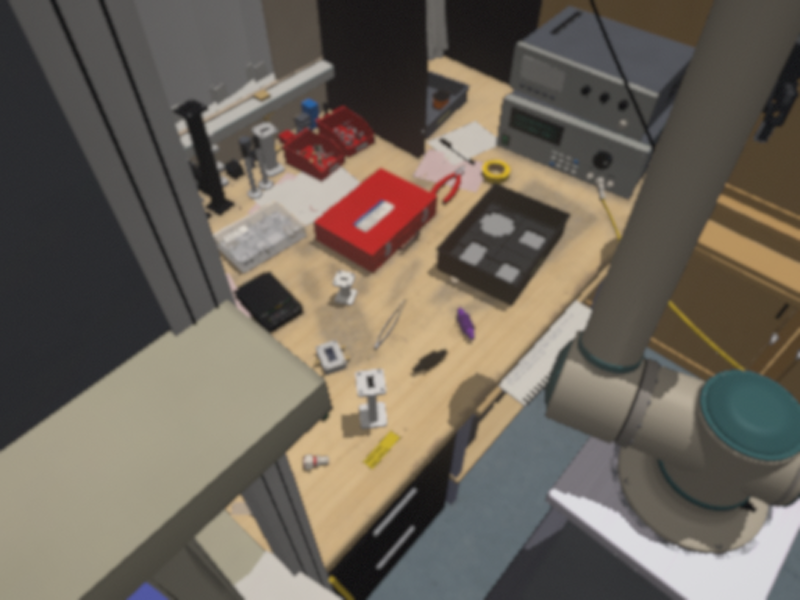

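The top view at 800x600 shows these candidates:
- Splitter at (320,296).
- Black finned attenuator at (383,373). The purple (446,370), green (270,328) and yellow (284,403) items have the same shape but the wrong colours.
- Adapter or load barrels at (236,289) and (232,368). I expect the shorter one, at (232,368), to be the adapter.
- Short waveguide at (387,244), long waveguide at (293,370).
- Tray cut-outs at (525,312), (590,300), (534,358) and (600,348).

Next I'll check these in close crops.

```bash
cat > h.py <<'E'
import numpy as np, cv2
from bench import *
P={n:camera_params(n) for n in("scene","top")}
def f(n): return 192/np.tan(np.radians(P[n]["vertical_fov"]/2))
def ray(n,uv):
    p=P[n]; d=p["R"].T@np.array([(uv[0]-p["cx"])/f(n),(uv[1]-p["cy"])/f(n),1]); return -p["R"].T@p["t"],d/np.linalg.norm(d)
def onz(n,uv,z):
    o,d=ray(n,uv); return o+d*(z-o[2])/d[2]
def proj(n,X):
    c=P[n]["R"]@X+P[n]["t"]; return f(n)*c[0]/c[2]+P[n]["cx"],f(n)*c[1]/c[2]+P[n]["cy"]
def crop(n,img,x0,x1,y0,y1,s,name):
    c=cv2.resize(img[y0:y1,x0:x1],None,fx=s,fy=s,interpolation=cv2.INTER_CUBIC)
    for u in range((x0+9)//10*10,x1,10): cv2.putText(c,str(u),((u-x0)*s,9),0,.32,(0,0,255)); c[:6,(u-x0)*s]=(0,0,255)
    for v in range((y0+9)//10*10,y1,10): cv2.putText(c,str(v),(0,(v-y0)*s+4),0,.32,(0,0,255)); c[(v-y0)*s,:6]=(0,0,255)
    cv2.imwrite(name,c)
E
python3 - <<'E'
from h import *
t=cv2.imread("pics/top0.png")
crop("top",t,130,265,145,265,5,"pics/c1.png")
crop("top",t,305,422,165,255,6,"pics/c2.png")
# mask: not wood
hsv=cv2.cvtColor(t,cv2.COLOR_BGR2HSV); print(hsv[250,200],hsv[200,240])
lab=cv2.cvtColor(t,cv2.COLOR_BGR2LAB).astype(int)
b=lab[:,:,2]-128
m=((b<14)|(b>45)|(lab[:,:,0]<70)).astype(np.uint8)
m[:145]=0;m[265:]=0;m[:,:105]=0;m[:,305:]=0
for c in cv2.findContours(m,cv2.RETR_EXTERNAL,cv2.CHAIN_APPROX_NONE)[0]:
    if cv2.contourArea(c)<25: continue
    (cx,cy),(w,h),a=cv2.minAreaRect(c); print(np.round([cx,cy,w,h,a],1), np.round(onz("top",(cx,cy),.01),3))
E
```

```text
[ 20  87 181] [ 18  67 157]
[181.  257.7   7.8  24.5  85.2] [0.379 0.267 0.01 ]
[245.  238.9  24.7   6.9  11.3] [0.423 0.101 0.01 ]
[148.9 234.7  13.9   7.6  26.6] [0.44  0.351 0.01 ]
[188.4 237.5  25.   22.3  39.8] [0.431 0.248 0.01 ]
[284.9 236.4   9.4  28.   31. ] [ 0.427 -0.002  0.01 ]
[110.  213.5  51.   10.   90. ] [0.498 0.455 0.01 ]
[204.5 188.9  16.2  20.7  23.2] [0.556 0.206 0.01 ]
[151.  185.7  22.5   8.3  33.7] [0.569 0.347 0.01 ]
[246.8 157.1  17.9  17.4  63.4] [0.639 0.093 0.01 ]
[289. 151.  12.  30.  90.] [ 0.652 -0.02   0.01 ]
[162. 154.  18. 114.  90.] [0.654 0.319 0.01 ]
```

View pics/c1.png

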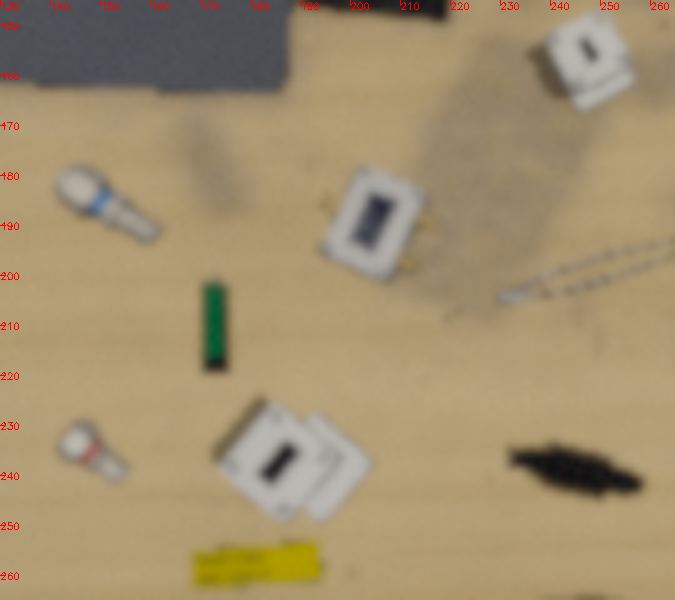

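View pics/c2.png

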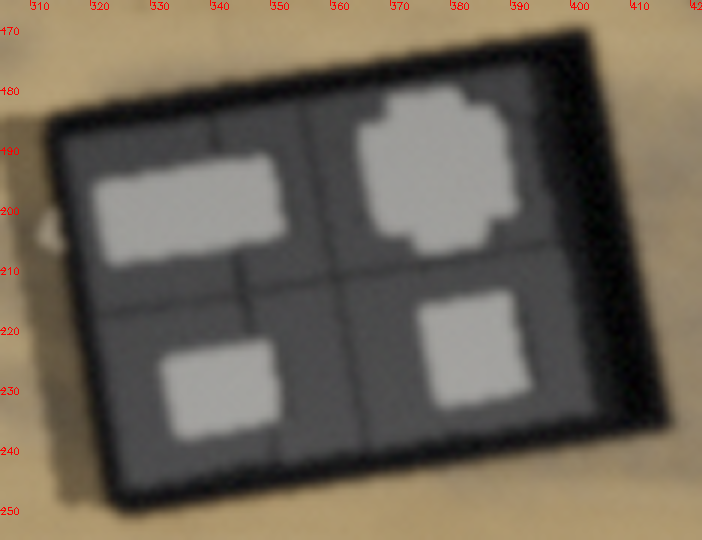

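The crops settle the identities:
- **Adapter:** the short barrel with the red ring at top px (147,235). The one with the blue ring at (151,186) is the longer calibration load.
- **Attenuator:** black, at (245,239).
- **Splitter:** (204,189).
- **Short waveguide:** flange at (246,154).
- **Tray:** attenuator foam upper left, splitter foam upper right, adapter foam lower left (with scoop), waveguide foam lower right (square, no scoop).

Next are the exact measurements.

```bash
cat > m.py <<'E'
from h import *
from scipy.spatial.transform import Rotation as Ro
def wang(n,c,ang,z):  # image direction -> world yaw (deg, mod 180)
    a=np.radians(ang); d=np.array([np.cos(a),np.sin(a)])*8
    v=onz(n,np.array(c)+d,z)-onz(n,np.array(c)-d,z); return np.degrees(np.arctan2(v[1],v[0]))%180
def pca(m):
    v,u=np.nonzero(m); c=(u.mean(),v.mean()); w,V=np.linalg.eigh(np.cov(u,v)); e=V[:,1]
    return c,np.degrees(np.arctan2(e[1],e[0])),np.sqrt(w[::-1]*12)
E
python3 - <<'E'
from m import *
t=cv2.imread("pics/top0.png")
bg=cv2.medianBlur(t,61)
def part(name,box,fn,z):
    x0,x1,y0,y1=box; s=t[y0:y1,x0:x1]; m=fn(s).astype(np.uint8)
    n,l,st,_=cv2.connectedComponentsWithStats(m); m=l==1+np.argmax(st[1:,4])
    c,a,L=pca(m); c=(c[0]+x0,c[1]+y0)
    r=cv2.minAreaRect(cv2.findContours(m.astype(np.uint8),0,1)[0][0])
    rc=(r[0][0]+x0,r[0][1]+y0)
    print(name,np.round(c,1),'pca yaw %.1f'%wang("top",c,a,z),np.round(L,1),'rect',np.round(rc,1),np.round(r[1],1),'yaw(w-side) %.1f'%wang("top",rc,r[2],z),'pos',np.round(onz("top",c,z),4),np.round(onz("top",rc,z),4))
lab=lambda s:cv2.cvtColor(s,cv2.COLOR_BGR2LAB).astype(int)
lowc=lambda s:lab(s)[:,:,2]-128<13
diff=lambda s:np.abs(lab(s)-np.median(lab(s).reshape(-1,3),0)).sum(2)>26
dark=lambda s:s.max(2)<75
part("att",(225,265,225,252),dark,.012)
part("adap",(137,160,225,245),diff,.010)
part("cal",(137,165,174,196),diff,.011)
part("split",(190,220,173,205),lowc,.018)
white=lambda s:(lowc(s))&(s.min(2)>115)
part("wgS",(235,262,143,172),white,.052)
print("start wg base plane", np.round(onz("top",(250,160),0.003),3))
fl=lambda s:s.min(2)>118
for n,b in dict(F_att=(318,356,186,212),F_spl=(360,396,176,212),F_ad=(328,354,218,242),F_wg=(370,398,210,236)).items(): part(n,b,fl,.008)
R=Ro.from_quat(np.roll(get_obs()["orientation"],-1)).as_matrix(); print(R.round(3))
E
```

```text
att [244.9 238.8] pca yaw 75.6 [20.6  6. ] rect [244.9 238.9] [24.5  6.9] yaw(w-side) 77.4 pos [0.4236 0.1015 0.012 ] [0.4234 0.1014 0.012 ]
adap [147.5 234.3] pca yaw 53.0 [11.   8.1] rect [148.5 233.6] [12.4  9.1] yaw(w-side) 80.6 pos [0.4414 0.3548 0.01  ] [0.443  0.3523 0.01  ]
cal [150.3 185.5] pca yaw 56.1 [20.1  8.4] rect [151.5 186.9] [21.2  9.2] yaw(w-side) 50.6 pos [0.5693 0.3491 0.011 ] [0.5655 0.3458 0.011 ]
split [204.5 189.1] pca yaw 152.0 [20.3 15.2] rect [204.6 189.2] [15.7 20.3] yaw(w-side) 64.6 pos [0.5547 0.2044 0.018 ] [0.5546 0.204  0.018 ]
wgS [248.  156.5] pca yaw 22.4 [17.3 13.9] rect [248.3 156.6] [17.4 14.3] yaw(w-side) 24.9 pos [0.6309 0.0872 0.052 ] [0.6306 0.0865 0.052 ]
start wg base plane [0.632 0.085 0.003]
F_att [335.9 199.6] pca yaw 97.5 [29.6 13.8] rect [335.9 199.6] [14.3 29.8] yaw(w-side) 6.6 pos [ 0.5195 -0.1372  0.008 ] [ 0.5194 -0.1372  0.008 ]
F_spl [377.3 193. ] pca yaw 21.7 [23.6 21.8] rect [377.3 193.1] [26.3 23.8] yaw(w-side) 5.8 pos [ 0.5339 -0.2454  0.008 ] [ 0.5335 -0.2453  0.008 ]
F_ad [341.2 229.4] pca yaw 99.8 [18.  13.7] rect [341.3 229.4] [13.8 18.2] yaw(w-side) 6.6 pos [ 0.4419 -0.1472  0.008 ] [ 0.4417 -0.1475  0.008 ]
F_wg [383.2 222.9] pca yaw 10.8 [17.1 15.4] rect [383.2 222.8] [17.1 15.4] yaw(w-side) 8.9 pos [ 0.456  -0.2557  0.008 ] [ 0.456  -0.2556  0.008 ]
[[-0.     0.926  0.378]
 [ 0.002  0.378 -0.926]
 [-1.     0.    -0.002]]
```

Run:
```python
from m import *
t=cv2.imread("pics/top0.png"); s=cv2.imread("pics/scene0.png")
crop("top",t,232,266,140,174,11,"pics/a.png"); crop("scene",s,205,239,165,199,11,"pics/b.png")
crop("top",t,135,169,222,256,11,"pics/d.png")
cv2.imwrite("pics/c3.png",np.hstack([cv2.imread("pics/"+k)[:,:266 if k=='d.png' else 374][:374] for k in("a.png","d.png")]))
print(onz("top",(148.7,235.6),.01),onz("top",(248,154.6),.052))
```

```text
[0.43787758 0.3516388  0.01      ] [0.63580565 0.08717361 0.052     ]
```

View pics/c3.png

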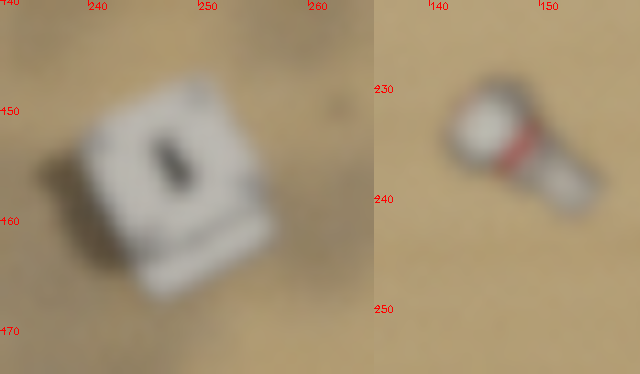

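Request:
{"method": "send_rows", "body": {"series": [[[0.206,0.634,0,0,0,55,0.06],[0.206,0.634,0,0,0,55,0.06],[0.206,0.634,0,0,0,55,0.06],[0.206,0.634,0,0,0,55,0.06],[0.206,0.634,0,0,0,55,0.06],[0.206,0.634,0,0,0,55,0.06],[0.206,0.634,0,0,0,55,0.06],[0.206,0.634,0,0,0,55,0.06],[0.206,0.634,0,0,0,55,0.06],[0.206,0.634,0,0,0,55,0.06],[0.206,0.634,0,0,0,55,0.06],[0.206,0.634,0,0,0,55,0.06]]]}}

```text
time: 1.1
tool_pos: [0.3718, -0.0548, 0.21]
orientation: [0.703, 0.079, 0.703, -0.079]
contact_force: [1.1, -0.1, -0.6]
gripper_width: 0.703
```

Request:
{"method": "send_rows", "body": {"series": [[[0.052,0.157,0,0,0,0,0.06],[0.052,0.157,0,0,0,0,0.06],[0.052,0.157,0,0,0,0,0.06],[0.052,0.157,0,0,0,0,0.06],[0.052,0.157,-0.04,0,0,0,0.05],[0.052,0.157,-0.08,0,0,0,0.05],[0.052,0.157,-0.11,0,0,0,0.045],[0.052,0.157,-0.13,0,0,0,0.045],[0.052,0.157,-0.14,0,0,0,0.045],[0.052,0.157,-0.14,0,0,0,0.045]]]}}

```text
time: 1.93
tool_pos: [0.4212, 0.1001, 0.0674]
orientation: [0.7, 0.078, 0.705, -0.079]
contact_force: [-0.1, -0.6, -0.5]
gripper_width: 0.525
```

Run:
```python
from m import *
o=get_obs();print(o["tool_pos"].round(4),o["contact_force"])
t=grab_frame("top")[:,:,::-1].copy();s=grab_frame("scene")[:,:,::-1].copy()
X=np.array([.4235,.1015,.012])
u,v=map(int,proj("scene",X)); crop("scene",s,u-40,u+40,v-50,v+25,7,"pics/c4.png"); print(u,v)
```

```text
[0.4212 0.1001 0.0674] [-0.08828523 -0.57108978 -0.4791587 ]
275 230
```

View pics/c4.png

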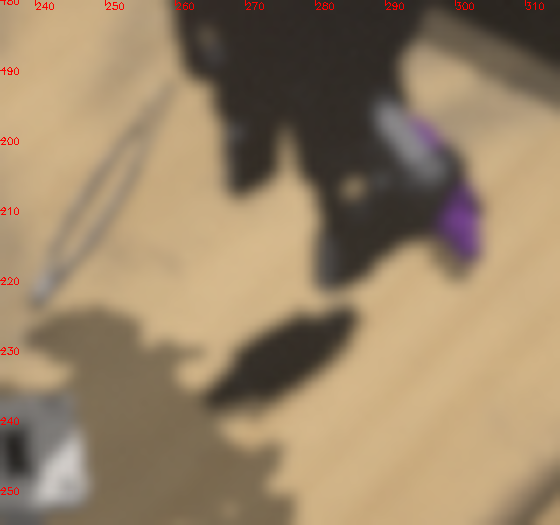

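The fingers straddle the black attenuator (scene px ~(275,229)), so I'm descending.

Request:
{"method": "send_rows", "body": {"series": [[[0.001,0.001,-0.025,0,0,0,0.045],[0.001,0.001,-0.045,0,0,0,0.045],[0.001,0.001,-0.058,0,0,0,0.045],[0.001,0.001,-0.065,0,0,0,0.045],[0.001,0.001,-0.065,0,0,0,0.045],[0.001,0.001,-0.065,0,0,0,0.01],[0.001,0.001,-0.065,0,0,0,0.01],[0.001,0.001,-0.065,0,0,0,0.01],[0.001,0.001,-0.065,0,0,0,0.01],[0.001,0.001,-0.065,0,0,0,0.01],[0.001,0.001,-0.065,0,0,0,0.01]]]}}

```text
time: 2.95
tool_pos: [0.4252, 0.1012, 0.0054]
orientation: [0.703, 0.079, 0.702, -0.079]
contact_force: [-0.1, 0.0, 0.7]
gripper_width: 0.122
```

Run:
```python
from m import *
o=get_obs();print(o["tool_pos"].round(4),o["contact_force"],o["gripper_width"])
t=grab_frame("top")[:,:,::-1].copy();s=grab_frame("scene")[:,:,::-1].copy()
crop("scene",s,235,315,190,265,7,"pics/a.png");crop("top",t,225,270,215,255,5,"pics/b.png")
a=cv2.imread("pics/a.png");b=cv2.imread("pics/b.png");b=cv2.copyMakeBorder(b,0,a.shape[0]-b.shape[0],0,0,0)
cv2.imwrite("pics/c5.png",np.hstack([a,b]))
```

```text
[0.4252 0.1012 0.0054] [-0.10166059  0.04981487  0.74278562] 0.12159484924364146
```

View pics/c5.png

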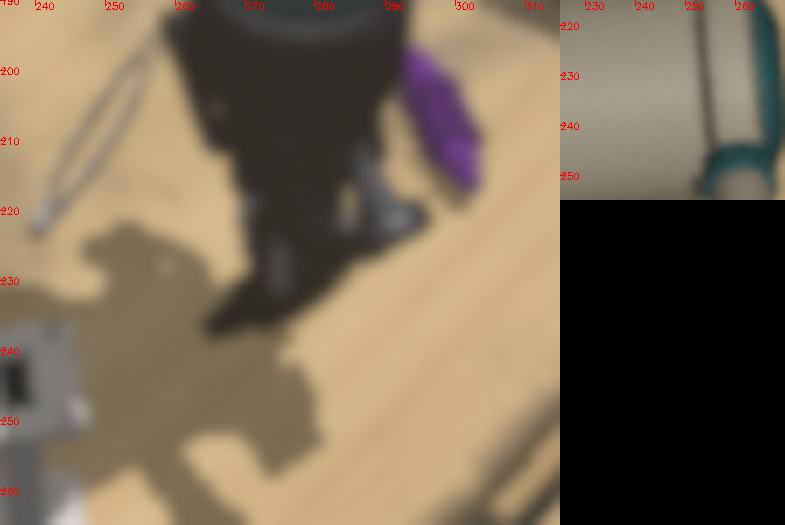

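Request:
{"method": "send_rows", "body": {"series": [[[0,0,0,0,0,0,0.0],[0,0,0,0,0,0,0.0],[0,0,0,0,0,0,0.0],[0,0,0,0,0,0,0.0]]]}}

```text
time: 3.38
tool_pos: [0.4249, 0.1012, 0.005]
orientation: [0.703, 0.079, 0.703, -0.079]
contact_force: [-0.2, -0.5, -0.4]
gripper_width: 0.002
```

Request:
{"method": "send_rows", "body": {"series": [[[0,0,0,0,0,0,0.05],[0,0,0,0,0,0,0.05],[0,0,0,0,0,0,0.05],[0,0,0.03,0,0,0,0.05],[0,0,0.06,0,0,0,0.05],[0,0,0.1,0,0,0,0.05],[0,0,0.1,0,0,0,0.05]]]}}

```text
time: 3.97
tool_pos: [0.4301, 0.1016, 0.1111]
orientation: [0.707, 0.08, 0.698, -0.078]
contact_force: [1.3, -0.0, 0.6]
gripper_width: 0.589
```

Run:
```python
from m import *
o=get_obs();print(o["tool_pos"].round(4),o["gripper_width"])
s=grab_frame("scene")[:,:,::-1].copy();cv2.imwrite("pics/scene6.png",s)
t=cv2.imread("pics/scene0.png")
crop("scene",s,235,315,170,255,5,"pics/a.png");crop("scene",t,235,315,170,255,5,"pics/b.png")
a=cv2.imread("pics/a.png");b=cv2.imread("pics/b.png")
cv2.imwrite("pics/c6.png",np.hstack([a,b]))
```

```text
[0.4301 0.1016 0.1111] 0.5890138174038644
```

View pics/c6.png

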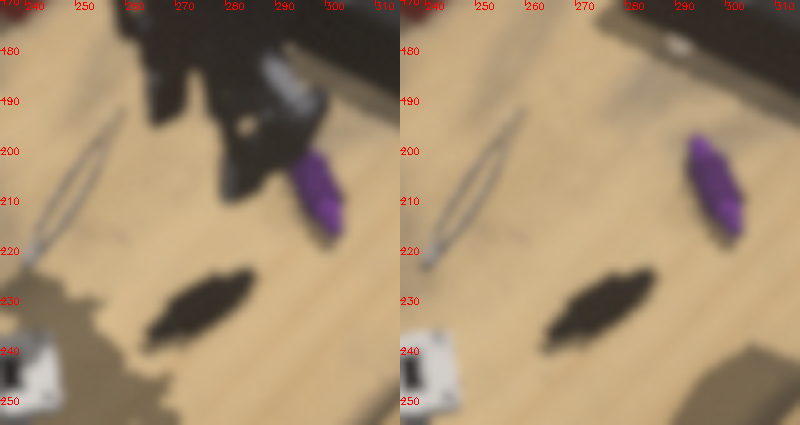

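Run:
```python
from m import *
for X in ([.4252,.1012,.0054],[.4301,.1016,.111],[.4301+.025,.1016-.006,.119],[.4301-.025,.1016+.006,.119]):
  print(X,np.round(proj("scene",np.array(X)),1),np.round(proj("top",np.array(X)),1))
# triangulate attenuator from both views
s=cv2.imread("pics/scene0.png");t=cv2.imread("pics/top0.png")
C={}
for n,im,b in(("scene",s,(255,295,215,245)),("top",t,(225,265,225,252))):
    x0,x1,y0,y1=b;m=im[y0:y1,x0:x1].max(2)<75;c,a,L=pca(m);C[n]=(c[0]+x0,c[1]+y0);print(n,C[n],L,wang(n,C[n],a,.012),onz(n,C[n],.012))
def tri(a,b):
    o1,d1=ray("scene",a);o2,d2=ray("top",b)
    k=np.linalg.lstsq(np.c_[d1,-d2],o2-o1,rcond=None)[0];return o1+k[0]*d1,o2+k[1]*d2
print(tri(C["scene"],C["top"]))
print(get_obs()["joint_positions"])
```

```text
[0.4252, 0.1012, 0.0054] [275.  231.9] [245.1 238.2]
[0.4301, 0.1016, 0.111] [275. 207.] [242.1 235.1]
[0.4551, 0.09559999999999999, 0.119] [268.9 198.3] [244.2 224.2]
[0.40509999999999996, 0.1076, 0.119] [281.5 212. ] [239.5 245.9]
scene (np.float64(274.8775510204082), np.float64(230.69387755102042)) [17.02398016  5.63496166] 77.27940787169574 [0.42519144 0.10192643 0.012     ]
top (np.float64(244.86507936507937), np.float64(238.8095238095238)) [20.59372459  6.02722655] 75.60981834841449 [0.42359859 0.10154432 0.012     ]
(array([0.42489918, 0.10232218, 0.0127374 ]), array([0.42358385, 0.10150274, 0.01265588]))
[ 7.43381196e-02  1.56112539e-01  1.94323645e+00 -4.76421976e-05
  1.03283919e+00  2.97368193e-01]
```

Run:
```python
from m import *
for f_ in("scene0","scene6"):
    s=cv2.imread(f"pics/{f_}.png");x0,x1,y0,y1=258,292,219,245
    m=s[y0:y1,x0:x1].max(2)<75;c,a,L=pca(m);c=(c[0]+x0,c[1]+y0);print(np.round(c,2),m.sum(),L,wang("scene",c,a,.012),onz("scene",c,.012))
```

```text
[274.88 230.69] 98 [17.02398016  5.63496166] 77.27940787169574 [0.42519144 0.10192643 0.012     ]
[274.76 230.87] 104 [17.23958     5.91308244] 77.94030405014395 [0.42507736 0.10254984 0.012     ]
```

Request:
{"method": "send_rows", "body": {"series": [[[0,0,-0.03,0,0,0,0.05],[0,0,-0.06,0,0,0,0.05],[0,0,-0.09,0,0,0,0.05],[0,0,-0.1,0,0,0,0.05],[0,0,-0.102,0,0,0,0.05],[0,0,-0.102,0,0,0,0.05],[0,0,-0.102,0,0,0,0.02],[0,0,-0.102,0,0,0,0.02],[0,0,-0.102,0,0,0,0.02],[0,0,-0.102,0,0,0,0.02],[0,0,-0.102,0,0,0,0.02],[0,0,-0.102,0,0,0,0.02]]]}}

```text
time: 5.02
tool_pos: [0.4252, 0.1012, 0.0034]
orientation: [0.703, 0.079, 0.702, -0.079]
contact_force: [0.3, 0.1, 0.3]
gripper_width: 0.233
```

Run:
```python
from m import *
o=get_obs();print(o["tool_pos"].round(4),o["gripper_width"],o["time"])
s=grab_frame("scene")[:,:,::-1].copy();cv2.imwrite("pics/scene7.png",s)
g=np.clip(s[205:245,255:305].astype(float)*2.2,0,255).astype(np.uint8)
cv2.imwrite("pics/c7.png",cv2.resize(g,None,fx=12,fy=12,interpolation=cv2.INTER_CUBIC))
```

```text
[0.4252 0.1012 0.0034] 0.23300228297204423 5.0167
```

View pics/c7.png

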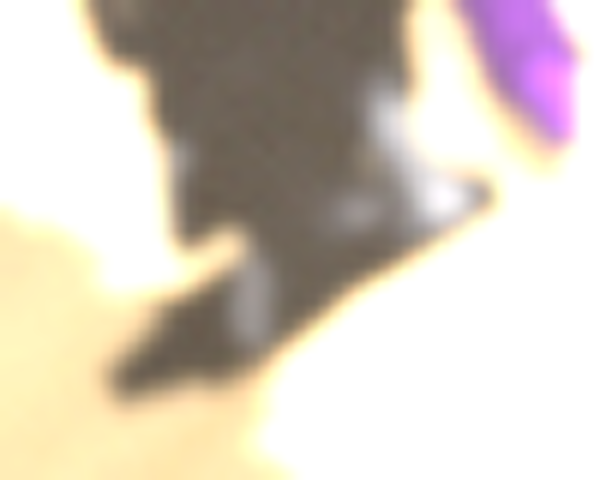

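Request:
{"method": "send_rows", "body": {"series": [[[0,0,0,0,0,0,0.05],[0,0,0,0,0,0,0.05],[0,0,0,0,0,0,0.05],[0,0,-0.002,0,0,0,0.05],[0,0,-0.004,0,0,0,0.05],[0,0,-0.006,0,0,0,0.05],[0,0,-0.006,0,0,0,0.05]]]}}

```text
time: 5.65
tool_pos: [0.4245, 0.1011, -0.0035]
orientation: [0.702, 0.079, 0.703, -0.079]
contact_force: [-0.5, 0.4, -0.1]
gripper_width: 0.585
```

Run:
```python
from m import *
o=get_obs();print(o["tool_pos"].round(4),o["gripper_width"],o["contact_force"])
s=grab_frame("scene")[:,:,::-1].copy();cv2.imwrite("pics/scene8.png",s)
g=np.clip(s[195:245,245:305].astype(float)*2.2,0,255).astype(np.uint8)
cv2.imwrite("pics/c8.png",cv2.resize(g,None,fx=11,fy=11,interpolation=cv2.INTER_CUBIC))
```

```text
[ 0.4245  0.1011 -0.0035] 0.5846536918058136 [-0.51783586  0.41687274 -0.08442462]
```

View pics/c8.png

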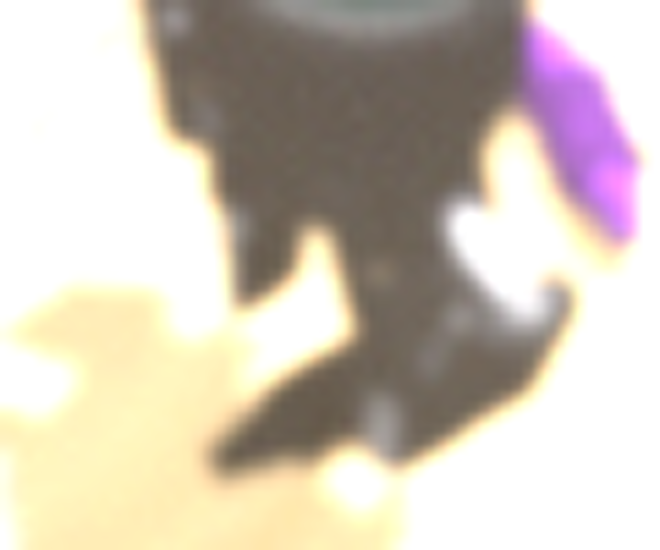

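The fingertips appear about 25 mm higher than the TCP reading says: the left tip at px (267,222) hovers and there is no contact force. I'll go lower in small steps and watch the force.

Request:
{"method": "send_rows", "body": {"series": [[[0,0,-0.002,0,0,0,0.045],[0,0,-0.004,0,0,0,0.045],[0,0,-0.006,0,0,0,0.045],[0,0,-0.008,0,0,0,0.045],[0,0,-0.008,0,0,0,0.045]]]}}

```text
time: 6.12
tool_pos: [0.4246, 0.1012, -0.0114]
orientation: [0.702, 0.079, 0.703, -0.079]
contact_force: [0.7, -0.0, -0.2]
gripper_width: 0.53
```

Request:
{"method": "send_rows", "body": {"series": [[[0,0,-0.002,0,0,0,0.045],[0,0,-0.004,0,0,0,0.045],[0,0,-0.004,0,0,0,0.045],[0,0,-0.004,0,0,0,0.015],[0,0,-0.004,0,0,0,0.015],[0,0,-0.004,0,0,0,0.015],[0,0,-0.004,0,0,0,0.015],[0,0,-0.004,0,0,0,0.015]]]}}

```text
time: 6.78
tool_pos: [0.425, 0.1012, -0.0147]
orientation: [0.703, 0.079, 0.703, -0.079]
contact_force: [-0.8, -0.3, 4.5]
gripper_width: 0.263
```

Request:
{"method": "send_rows", "body": {"series": [[[0,0,0,0,0,0,0.04],[0,0,0,0,0,0,0.04],[0,0,0,0,0,0,0.04],[0,0,-0.002,0,0,0,0.04],[0,0,-0.004,0,0,0,0.04],[0,0,-0.006,0,0,0,0.04],[0,0,-0.007,0,0,0,0.04],[0,0,-0.007,0,0,0,0.015],[0,0,-0.007,0,0,0,0.015],[0,0,-0.007,0,0,0,0.015],[0,0,-0.007,0,0,0,0.015],[0,0,-0.007,0,0,0,0.015]]]}}

```text
time: 7.78
tool_pos: [0.4257, 0.1013, -0.0211]
orientation: [0.703, 0.079, 0.702, -0.079]
contact_force: [-1.4, -0.3, 8.1]
gripper_width: 0.269
```

Request:
{"method": "send_rows", "body": {"series": [[[0,0,0,0,0,0,0.03],[0,0,0,0,0,0,0.03],[0,0,0.004,0,0,0,0.03],[0,0,0.004,0,0,0,0.03],[0,0,0.004,0,0,0,0.01],[0,0,0.004,0,0,0,0.01],[0,0,0.004,0,0,0,0.01],[0,0,0.004,0,0,0,0.01],[0,0,0.007,0,0,0,0.01],[0,0,0.01,0,0,0,0.01],[0,0,0.014,0,0,0,0.01],[0,0,0.014,0,0,0,0.01]]]}}

```text
time: 8.78
tool_pos: [0.4254, 0.1012, -0.0074]
orientation: [0.703, 0.079, 0.702, -0.079]
contact_force: [0.2, 0.3, -0.5]
gripper_width: 0.267
```

Run:
```python
from m import *
o=get_obs();print(o["tool_pos"].round(4),o["gripper_width"],o["contact_force"])
s=grab_frame("scene")[:,:,::-1].copy();cv2.imwrite("pics/scene9.png",s)
g=np.clip(s[195:250,245:305].astype(float)*2.2,0,255).astype(np.uint8)
cv2.imwrite("pics/c9.png",cv2.resize(g,None,fx=10,fy=10,interpolation=cv2.INTER_CUBIC))
```

```text
[ 0.4254  0.1012 -0.0074] 0.26717041246036666 [ 0.22838582  0.33761012 -0.51864333]
```

View pics/c9.png

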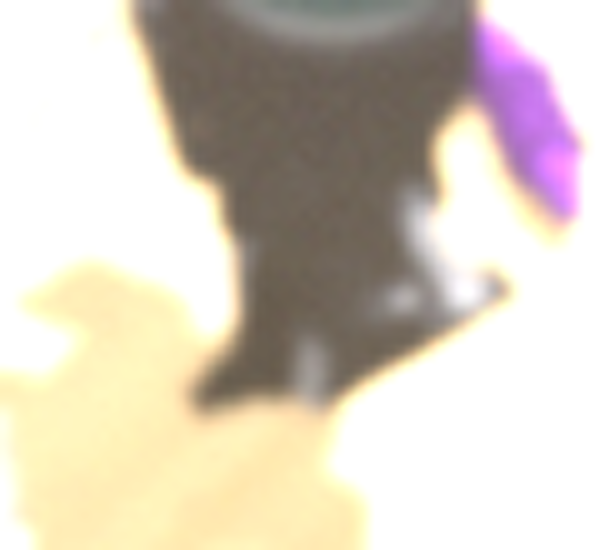

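The attenuator is held and lifted: width 0.267, left end at px (265,235), up about 3 px. The TCP reading is about 20 mm low relative to the real tips. Next I carry it to its foam.

Request:
{"method": "send_rows", "body": {"series": [[[0,0,0.04,0,0,0,0.01],[0,0,0.08,0,0,0,0.01],[0,0,0.09,0,0,5,0.01],[0.094,-0.2385,0.09,0,0,20.4,0.01],[0.094,-0.2385,0.09,0,0,20.4,0.01],[0.094,-0.2385,0.09,0,0,20.4,0.01],[0.094,-0.2385,0.09,0,0,20.4,0.01],[0.094,-0.2385,0.09,0,0,20.4,0.01],[0.094,-0.2385,0.09,0,0,20.4,0.01],[0.094,-0.2385,0.09,0,0,20.4,0.01],[0.094,-0.2385,0.09,0,0,20.4,0.01],[0.094,-0.2385,0.09,0,0,20.4,0.01]]]}}

```text
time: 9.83
tool_pos: [0.5186, -0.138, 0.0814]
orientation: [0.705, -0.046, 0.706, 0.046]
contact_force: [-0.8, 1.3, -1.1]
gripper_width: 0.267
```

Run:
```python
from m import *
o=get_obs();print(o["tool_pos"].round(4),o["gripper_width"],o["contact_force"])
t=grab_frame("scene")[:,:,::-1].copy()
crop("scene",t,250,380,90,200,6,"pics/c10.png")
```

```text
[ 0.5186 -0.138   0.0814] 0.2667389339344365 [-0.80890143  1.32099293 -1.05807689]
```

View pics/c10.png

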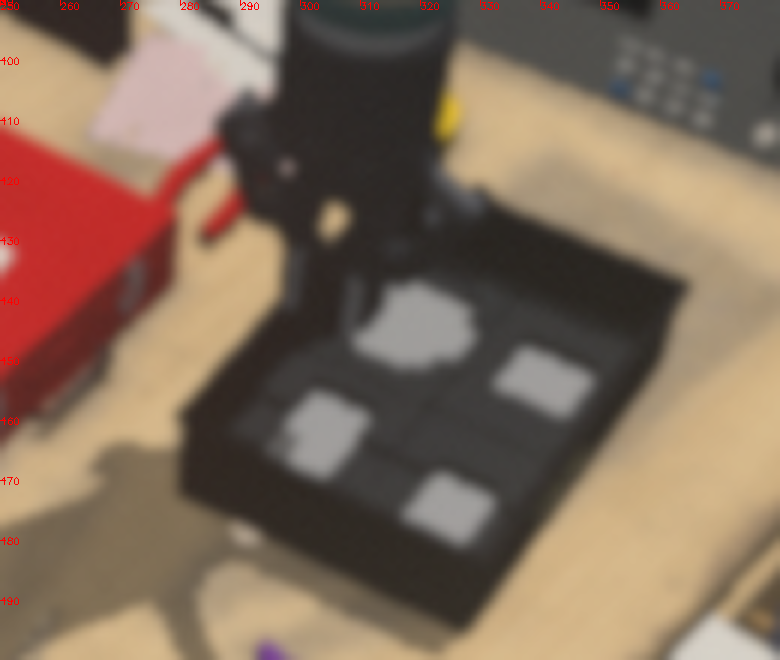

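Request:
{"method": "send_rows", "body": {"series": [[[-0.003,0,-0.02,0,0,0,0.01],[-0.003,0,-0.04,0,0,0,0.01],[-0.003,0,-0.055,0,0,0,0.01],[-0.003,0,-0.065,0,0,0,0.01],[-0.003,0,-0.07,0,0,0,0.01],[-0.003,0,-0.075,0,0,0,0.01],[-0.003,0,-0.075,0,0,0,0.01]]]}}

```text
time: 10.47
tool_pos: [0.5156, -0.1366, 0.0066]
orientation: [0.705, -0.047, 0.706, 0.047]
contact_force: [-0.3, 0.4, -0.6]
gripper_width: 0.267
```

Request:
{"method": "send_rows", "body": {"series": [[[0,0,-0.004,0,0,0,0.01],[0,0,-0.008,0,0,0,0.01],[0,0,-0.011,0,0,0,0.01],[0,0,-0.014,0,0,0,0.01],[0,0,-0.016,0,0,0,0.01],[0,0,-0.016,0,0,0,0.01]]]}}

```text
time: 10.97
tool_pos: [0.5159, -0.1373, -0.0092]
orientation: [0.705, -0.047, 0.706, 0.047]
contact_force: [1.2, 0.3, -0.7]
gripper_width: 0.267
```

Request:
{"method": "send_rows", "body": {"series": [[[0,0,-0.001,0,0,0,0.01],[0,0,-0.002,0,0,0,0.01],[0,0,-0.003,0,0,0,0.01],[0,0,-0.004,0,0,0,0.01],[0,0,-0.004,0,0,0,0.01]]]}}

```text
time: 11.38
tool_pos: [0.5161, -0.1375, -0.0096]
orientation: [0.706, -0.047, 0.705, 0.047]
contact_force: [-5.5, 2.1, 23.9]
gripper_width: 0.261
```

Request:
{"method": "send_rows", "body": {"series": [[[-0.002,0,0.005,0,0,0,0.01],[-0.002,0,0.005,0,0,0,0.01],[-0.002,0,0.003,0,0,0,0.01],[-0.002,0,0.001,0,0,0,0.01],[-0.002,0,0.001,0,0,0,0.01]]]}}

```text
time: 11.8
tool_pos: [0.5146, -0.1376, -0.0096]
orientation: [0.706, -0.047, 0.705, 0.047]
contact_force: [-4.6, 1.7, 24.0]
gripper_width: 0.266
```

Request:
{"method": "send_rows", "body": {"series": [[[0,0,0.003,0,0,0,0.01],[0,0,0.003,0,0,0,0.026],[0,0,0.003,0,0,0,0.028],[0,0,0.003,0,0,0,0.03],[0,0,0.003,0,0,0,0.032],[0,0,0.004,0,0,0,0.034],[0,0,0.008,0,0,0,0.034],[0,0,0.02,0,0,0,0.036],[0,0,0.05,0,0,0,0.04],[0,0,0.09,0,0,0,0.05],[0,0,0.13,0,0,0,0.06],[0,0,0.15,0,0,0,0.06]]]}}

```text
time: 12.8
tool_pos: [0.5161, -0.1382, 0.1429]
orientation: [0.708, -0.048, 0.703, 0.046]
contact_force: [1.4, 0.2, 0.5]
gripper_width: 0.703
```

Request:
{"method": "send_rows", "body": {"series": [[[0.0386,0.3424,0,0,0,-33.4,0.085],[0.0386,0.3424,0,0,0,-33.4,0.085],[0.0386,0.3424,0,0,0,-33.4,0.085],[0.0386,0.3424,0,0,0,-33.4,0.085],[0.0386,0.3424,0,0,0,-33.4,0.085],[0.0386,0.3424,0,0,0,-33.4,0.085],[0.0386,0.3424,0,0,0,-33.4,0.085],[0.0386,0.3424,0,0,0,-33.4,0.085],[0.0386,0.3424,0,0,0,-33.4,0.085],[0.0386,0.3424,0,0,0,-33.4,0.085]]]}}

```text
time: 13.63
tool_pos: [0.5531, 0.2114, 0.1382]
orientation: [0.69, 0.158, 0.689, -0.155]
contact_force: [0.5, -0.2, 0.1]
gripper_width: 0.995
```

Run:
```python
from m import *
from scipy.spatial.transform import Rotation as Ro
o=get_obs();print(o["tool_pos"].round(4),Ro.from_quat(np.roll(o["orientation"],-1)).as_matrix().round(3))
t=grab_frame("top")[:,:,::-1].copy();cv2.imwrite("pics/top11.png",t)
s=grab_frame("scene")[:,:,::-1].copy();cv2.imwrite("pics/scene11.png",s)
g=np.clip(t.astype(float)*1.8,0,255).astype(np.uint8);g2=np.clip(s.astype(float)*1.8,0,255).astype(np.uint8)
crop("top",g,305,365,175,250,7,"pics/a.png");crop("scene",s,195,245,165,235,7,"pics/b.png")
a=cv2.imread("pics/a.png");b=cv2.imread("pics/b.png");h=max(a.shape[0],b.shape[0])
p=lambda i:cv2.copyMakeBorder(i,0,h-i.shape[0],0,0,0)
cv2.imwrite("pics/c11.png",np.hstack([p(a),p(b)]))
```

```text
[0.5531 0.2114 0.1382] [[ 0.002  0.43   0.903]
 [ 0.004  0.903 -0.43 ]
 [-1.     0.004 -0.   ]]
```

View pics/c11.png

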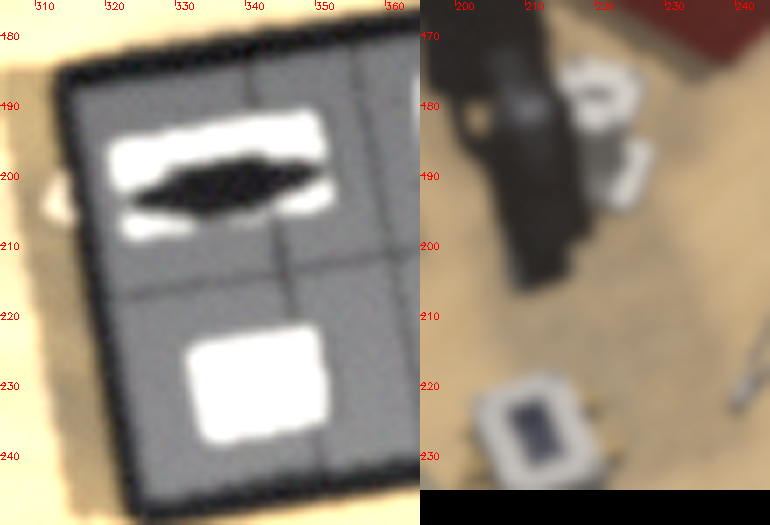

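Request:
{"method": "send_rows", "body": {"series": [[[0.001,0,-0.03,0,0,0,0.08],[0.001,0,-0.06,0,0,0,0.08],[0.001,0,-0.09,0,0,0,0.08],[0.001,0,-0.1,0,0,0,0.08],[0.001,0,-0.1,0,0,0,0.08]]]}}

```text
time: 14.15
tool_pos: [0.551, 0.203, 0.0354]
orientation: [0.687, 0.157, 0.691, -0.16]
contact_force: [0.4, -0.1, 0.4]
gripper_width: 0.938
```

Request:
{"method": "send_rows", "body": {"series": [[[0.002,0.001,-0.02,0,0,0,0.075],[0.002,0.001,-0.035,0,0,0,0.075],[0.002,0.001,-0.045,0,0,0,0.075],[0.002,0.001,-0.05,0,0,0,0.075],[0.002,0.001,-0.05,0,0,0,0.075],[0.002,0.001,-0.05,0,0,0,0.075]]]}}

```text
time: 14.65
tool_pos: [0.5563, 0.206, -0.0111]
orientation: [0.69, 0.158, 0.689, -0.158]
contact_force: [0.2, -0.2, -0.5]
gripper_width: 0.878
```

Request:
{"method": "send_rows", "body": {"series": [[[-0.001,-0.001,-0.004,0,0,0,0.075],[-0.001,-0.001,-0.008,0,0,0,0.075],[-0.001,-0.001,-0.008,0,0,0,0.04],[-0.001,-0.001,-0.008,0,0,0,0.04],[-0.001,-0.001,-0.008,0,0,0,0.04],[-0.001,-0.001,-0.008,0,0,0,0.04],[-0.001,-0.001,-0.008,0,0,0,0.04],[-0.001,-0.001,-0.008,0,0,0,0.04]]]}}

```text
time: 15.32
tool_pos: [0.555, 0.2053, -0.0195]
orientation: [0.69, 0.158, 0.689, -0.158]
contact_force: [0.6, 0.9, 3.6]
gripper_width: 0.587
```

Request:
{"method": "send_rows", "body": {"series": [[[0,0,0.01,0,0,0,0.04],[0,0,0.03,0,0,0,0.04],[0,0,0.06,0,0,0,0.04],[0,0,0.09,0,0,0,0.04],[0,0,0.11,0,0,0,0.04],[0,0,0.12,0,0,0,0.04]]]}}

```text
time: 15.82
tool_pos: [0.5559, 0.2055, 0.1034]
orientation: [0.691, 0.158, 0.688, -0.157]
contact_force: [0.0, 0.3, -2.0]
gripper_width: 0.588
```

Request:
{"method": "send_rows", "body": {"series": [[[-0.021,-0.45,0,0,0,-56.7,0.04],[-0.021,-0.45,0,0,0,-56.7,0.04],[-0.021,-0.45,0,0,0,-56.7,0.04],[-0.021,-0.45,0,0,0,-56.7,0.04],[-0.021,-0.45,0,0,0,-56.7,0.04],[-0.021,-0.45,0,0,0,-56.7,0.04],[-0.021,-0.45,0,0,0,-56.7,0.04],[-0.021,-0.45,0,0,0,-56.7,0.04],[-0.021,-0.45,0,0,0,-56.7,0.04],[-0.021,-0.45,0,0,0,-56.7,0.04],[-0.021,-0.45,0,0,0,-56.7,0.04],[-0.021,-0.45,0,0,0,-56.7,0.04]]]}}

```text
time: 16.82
tool_pos: [0.5332, -0.252, 0.0992]
orientation: [0.532, 0.466, 0.53, -0.469]
contact_force: [-0.5, 1.0, -1.5]
gripper_width: 0.587
```

Run:
```python
from m import *
from scipy.spatial.transform import Rotation as Ro
o=get_obs();print(o["tool_pos"].round(4),o["gripper_width"],Ro.from_quat(np.roll(o["orientation"],-1)).as_matrix()[:,2].round(3),o["contact_force"].round(1))
s=grab_frame("scene")[:,:,::-1].copy();crop("scene",s,270,390,90,180,6,"pics/c12.png")
```

```text
[ 0.5332 -0.252   0.0992] 0.5873637854145173 [ 0.126 -0.992  0.004] [-0.5  1.  -1.5]
```

Request:
{"method": "send_rows", "body": {"series": [[[0,0,-0.02,0,0,0,0.04],[0,0,-0.04,0,0,0,0.04],[0,0,-0.06,0,0,0,0.04],[0,0,-0.075,0,0,0,0.04],[0,0,-0.085,0,0,0,0.04],[0,0,-0.09,0,0,0,0.04],[0,0,-0.09,0,0,0,0.04],[0,0,-0.09,0,0,0,0.04]]]}}

```text
time: 17.53
tool_pos: [0.5338, -0.2445, 0.0103]
orientation: [0.532, 0.466, 0.532, -0.466]
contact_force: [0.4, 0.5, -0.8]
gripper_width: 0.589
```

Request:
{"method": "send_rows", "body": {"series": [[[0,-0.001,-0.005,0,0,0,0.04],[0,-0.001,-0.01,0,0,0,0.04],[0,-0.001,-0.015,0,0,0,0.04],[0,-0.001,-0.019,0,0,0,0.04],[0,-0.001,-0.022,0,0,0,0.04],[0,-0.001,-0.022,0,0,0,0.04]]]}}

```text
time: 18.03
tool_pos: [0.5334, -0.2459, -0.0114]
orientation: [0.532, 0.466, 0.532, -0.466]
contact_force: [-2.4, 0.0, 4.9]
gripper_width: 0.59
```

Request:
{"method": "send_rows", "body": {"series": [[[0,0,0,0,0,0,0.052],[0,0,0,0,0,0,0.055],[0,0,0,0,0,0,0.058],[0,0,0,0,0,0,0.06],[0,0,0.006,0,0,0,0.06],[0,0,0.02,0,0,0,0.06],[0,0,0.05,0,0,0,0.06],[0,0,0.09,0,0,0,0.06],[0,0,0.13,0,0,0,0.06],[0,0,0.17,0,0,0,0.06],[0,0,0.19,0,0,0,0.06]]]}}

```text
time: 18.95
tool_pos: [0.5357, -0.2475, 0.1841]
orientation: [0.535, 0.467, 0.528, -0.466]
contact_force: [-0.9, -0.7, 0.1]
gripper_width: 0.7
```

Request:
{"method": "send_rows", "body": {"series": [[[-0.097,0.597,0.01,0,0,49.6,0.05],[-0.097,0.597,0.01,0,0,49.6,0.05],[-0.097,0.597,0.01,0,0,49.6,0.05],[-0.097,0.597,0.01,0,0,49.6,0.05],[-0.097,0.597,0.01,0,0,49.6,0.05],[-0.097,0.597,0.01,0,0,49.6,0.05],[-0.097,0.597,0.01,0,0,49.6,0.05],[-0.097,0.597,0.01,0,0,49.6,0.05],[-0.097,0.597,0.01,0,0,49.6,0.05],[-0.097,0.597,0.01,0,0,49.6,0.05],[-0.097,0.597,0.01,0,0,49.6,0.05],[-0.097,0.597,0.01,0,0,49.6,0.05]]]}}

```text
time: 19.95
tool_pos: [0.4529, 0.2493, 0.187]
orientation: [0.679, 0.2, 0.678, -0.2]
contact_force: [0.8, 0.2, -0.4]
gripper_width: 0.589
```

Run:
```python
from m import *
from scipy.spatial.transform import Rotation as Ro
o=get_obs();z=Ro.from_quat(np.roll(o["orientation"],-1)).as_matrix()[:,2];print(o["tool_pos"].round(4),np.degrees(np.arctan2(z[1],z[0])))
print("wgL top",onz("top",(184,237),.105), "ad",onz("top",(148.9,236.1),.01),onz("top",(148.7,235.6),.01))
t=grab_frame("top")[:,:,::-1].copy();cv2.imwrite("pics/top13.png",t)
g=np.clip(t.astype(float)*1.3,0,255).astype(np.uint8)
crop("top",g,305,422,165,255,6,"pics/c13.png")
```

```text
[0.4529 0.2493 0.187 ] -32.87616813689653
wgL top [0.42918536 0.23963685 0.105     ] ad [0.436573   0.35109677 0.01      ] [0.43787758 0.3516388  0.01      ]
```

View pics/c13.png

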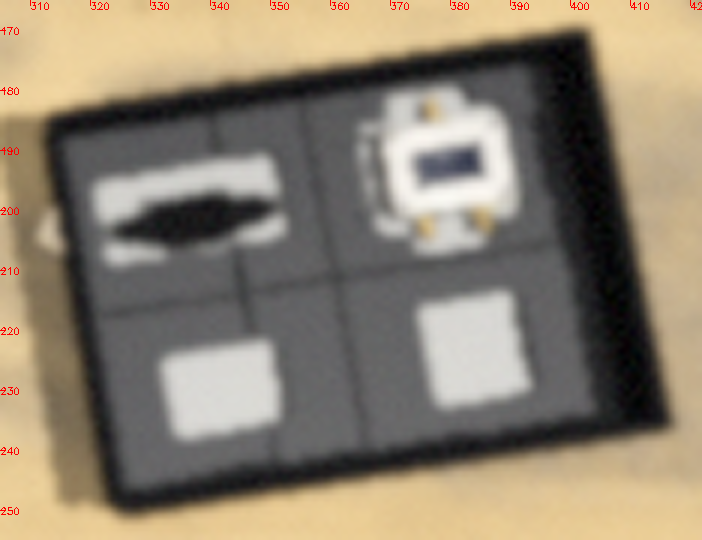

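Request:
{"method": "send_rows", "body": {"series": [[[-0.016,0.1035,0,0,0,0,0.045],[-0.016,0.1035,0,0,0,0,0.045],[-0.016,0.1035,0,0,0,0,0.045],[-0.016,0.1035,0,0,0,0,0.045],[-0.016,0.1035,-0.04,0,0,0,0.045],[-0.016,0.1035,-0.08,0,0,0,0.045],[-0.016,0.1035,-0.11,0,0,0,0.045],[-0.016,0.1035,-0.13,0,0,0,0.045],[-0.016,0.1035,-0.15,0,0,0,0.045],[-0.016,0.1035,-0.16,0,0,0,0.045],[-0.016,0.1035,-0.16,0,0,0,0.045]]]}}

```text
time: 20.92
tool_pos: [0.4362, 0.3493, 0.0243]
orientation: [0.677, 0.199, 0.679, -0.202]
contact_force: [0.4, -0.6, -0.1]
gripper_width: 0.529
```

Request:
{"method": "send_rows", "body": {"series": [[[0.001,0.001,-0.01,0,0,0,0.045],[0.001,0.001,-0.02,0,0,0,0.045],[0.001,0.001,-0.03,0,0,0,0.045],[0.001,0.001,-0.037,0,0,0,0.045],[0.001,0.001,-0.041,0,0,0,0.04],[0.001,0.001,-0.041,0,0,0,0.04],[0.001,0.001,-0.041,0,0,0,0.005],[0.001,0.001,-0.041,0,0,0,0.005],[0.001,0.001,-0.041,0,0,0,0.005],[0.001,0.001,-0.041,0,0,0,0.005],[0.001,0.001,-0.041,0,0,0,0.005],[0.001,0.001,-0.041,0,0,0,0.005]]]}}

```text
time: 21.92
tool_pos: [0.4387, 0.3524, -0.0142]
orientation: [0.678, 0.2, 0.678, -0.2]
contact_force: [-0.8, 1.2, 3.0]
gripper_width: 0.218
```

Request:
{"method": "send_rows", "body": {"series": [[[0,0,0.005,0,0,0,0.005],[0,0,0.015,0,0,0,0.005],[0,0,0.04,0,0,0,0.005],[0,0,0.07,0,0,0,0.005],[0,0,0.1,0,0,0,0.005],[0,0,0.14,0,0,0,0.005],[0,0,0.17,0,0,0,0.005],[0,0,0.19,0,0,0,0.005],[0,0,0.19,0,0,0,0.005]]]}}

```text
time: 22.67
tool_pos: [0.4411, 0.3537, 0.1815]
orientation: [0.681, 0.203, 0.675, -0.197]
contact_force: [-0.3, 1.0, -0.6]
gripper_width: 0.214
```

Request:
{"method": "send_rows", "body": {"series": [[[0.006,-0.499,0,0,0,40.4,0.005],[0.006,-0.499,0,0,0,40.4,0.005],[0.006,-0.499,0,0,0,40.4,0.005],[0.006,-0.499,0,0,0,40.4,0.005],[0.006,-0.499,0,0,0,40.4,0.005],[0.006,-0.499,0,0,0,40.4,0.005],[0.006,-0.499,0,0,0,40.4,0.005],[0.006,-0.499,0,0,0,40.4,0.005],[0.006,-0.499,0,0,0,40.4,0.005],[0.006,-0.499,0,0,0,40.4,0.005],[0.006,-0.499,0,0,0,40.4,0.005],[0.006,-0.499,0,0,0,40.4,0.005]]]}}

```text
time: 23.67
tool_pos: [0.443, -0.1249, 0.1751]
orientation: [0.705, -0.046, 0.706, 0.046]
contact_force: [0.9, 0.4, -0.3]
gripper_width: 0.218
```

Request:
{"method": "send_rows", "body": {"series": [[[0,0,0,0,0,0,0.005],[0,0,-0.04,0,0,0,0.005],[0,0,-0.08,0,0,0,0.005],[0,0,-0.1,0,0,0,0.005],[0,0,-0.11,0,0,0,0.005],[0,0,-0.11,0,0,0,0.005],[0,0,-0.11,0,0,0,0.005]]]}}

```text
time: 24.25
tool_pos: [0.4435, -0.1228, 0.0648]
orientation: [0.705, -0.046, 0.706, 0.047]
contact_force: [0.4, 0.5, 0.4]
gripper_width: 0.217
```

Run:
```python
from m import *
o=get_obs();print(o["tool_pos"].round(4),o["gripper_width"])
s=grab_frame("scene")[:,:,::-1].copy();cv2.imwrite("pics/scene14.png",s)
g=np.clip(s.astype(float)*1.5,0,255).astype(np.uint8)
crop("scene",g,270,370,110,200,7,"pics/c14.png")
```

```text
[ 0.4435 -0.1228  0.0648] 0.21653146548336993
```

View pics/c14.png

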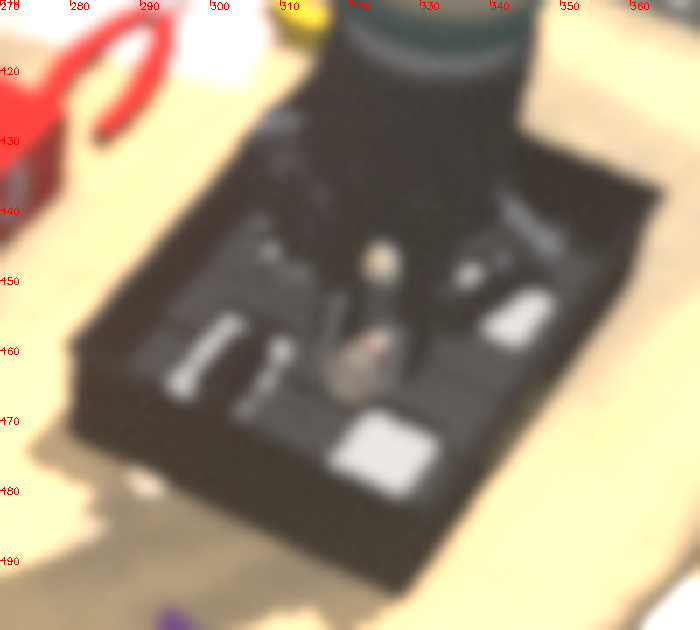

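Request:
{"method": "send_rows", "body": {"series": [[[0.0005,-0.0245,0,0,0,0,0.005],[0.0005,-0.0245,0,0,0,0,0.005],[0.0005,-0.0245,-0.02,0,0,0,0.005],[0.0005,-0.0245,-0.035,0,0,0,0.005],[0.0005,-0.0245,-0.045,0,0,0,0.005],[0.0005,-0.0245,-0.055,0,0,0,0.005],[0.0005,-0.0245,-0.06,0,0,0,0.005],[0.0005,-0.0245,-0.06,0,0,0,0.005],[0.0005,-0.0245,-0.06,0,0,0,0.005]]]}}

```text
time: 25.05
tool_pos: [0.4453, -0.1477, 0.006]
orientation: [0.706, -0.047, 0.705, 0.046]
contact_force: [-0.5, 0.2, -0.1]
gripper_width: 0.219
```

Request:
{"method": "send_rows", "body": {"series": [[[-0.001,0,-0.003,0,0,0,0.005],[-0.001,0,-0.006,0,0,0,0.005],[-0.001,0,-0.009,0,0,0,0.005],[-0.001,0,-0.0115,0,0,0,0.005],[-0.001,0,-0.0115,0,0,0,0.005]]]}}

```text
time: 25.47
tool_pos: [0.4437, -0.1477, -0.0061]
orientation: [0.706, -0.046, 0.706, 0.046]
contact_force: [-0.9, 0.9, 1.7]
gripper_width: 0.217
```

Request:
{"method": "send_rows", "body": {"series": [[[0,0,-0.001,0,0,0,0.005],[0,0,-0.001,0,0,0,0.02],[0,0,-0.001,0,0,0,0.024],[0,0,-0.001,0,0,0,0.028],[0,0,-0.001,0,0,0,0.032],[0,0,-0.001,0,0,0,0.034],[0,0,0.006,0,0,0,0.034],[0,0,0.02,0,0,0,0.036],[0,0,0.05,0,0,0,0.04],[0,0,0.09,0,0,0,0.05],[0,0,0.13,0,0,0,0.06],[0,0,0.16,0,0,0,0.06]]]}}

```text
time: 26.47
tool_pos: [0.4442, -0.1479, 0.1572]
orientation: [0.707, -0.047, 0.705, 0.046]
contact_force: [0.3, -0.5, -0.3]
gripper_width: 0.7
```

Request:
{"method": "send_rows", "body": {"series": [[[0.1905,0.236,0,0,0,21.6,0.055],[0.1905,0.236,0,0,0,21.6,0.055],[0.1905,0.236,0,0,0,21.6,0.055],[0.1905,0.236,0,0,0,21.6,0.055],[0.1905,0.236,0,0,0,21.6,0.055],[0.1905,0.236,0,0,0,21.6,0.055],[0.1905,0.236,0,0,0,21.6,0.055],[0.1905,0.236,0,0,0,21.6,0.055],[0.1905,0.236,0,0,0,21.6,0.055],[0.1905,0.236,0,0,0,21.6,0.055],[0.1905,0.236,-0.02,0,0,21.6,0.055],[0.1905,0.236,-0.04,0,0,21.6,0.055]]]}}

```text
time: 27.47
tool_pos: [0.634, 0.0867, 0.1151]
orientation: [0.685, -0.178, 0.684, 0.177]
contact_force: [-0.2, 0.0, -0.7]
gripper_width: 0.644
```

Run:
```python
from m import *
o=get_obs();print(o["tool_pos"].round(4),o["gripper_width"],o["orientation"].round(3))
t=grab_frame("top")[:,:,::-1].copy();cv2.imwrite("pics/top15.png",t)
s=grab_frame("scene")[:,:,::-1].copy();cv2.imwrite("pics/scene15.png",s)
g=np.clip(s.astype(float)*1.6,0,255).astype(np.uint8)
crop("scene",g,180,240,130,210,7,"pics/a.png");g=np.clip(t.astype(float)*1.3,0,255).astype(np.uint8);crop("top",g,305,361,175,255,7,"pics/b.png")
cv2.imwrite("pics/c15.png",np.hstack([cv2.imread("pics/a.png"),cv2.imread("pics/b.png")]))
```

```text
[0.634  0.0867 0.1151] 0.6441646869836359 [ 0.685 -0.178  0.684  0.177]
```

View pics/c15.png

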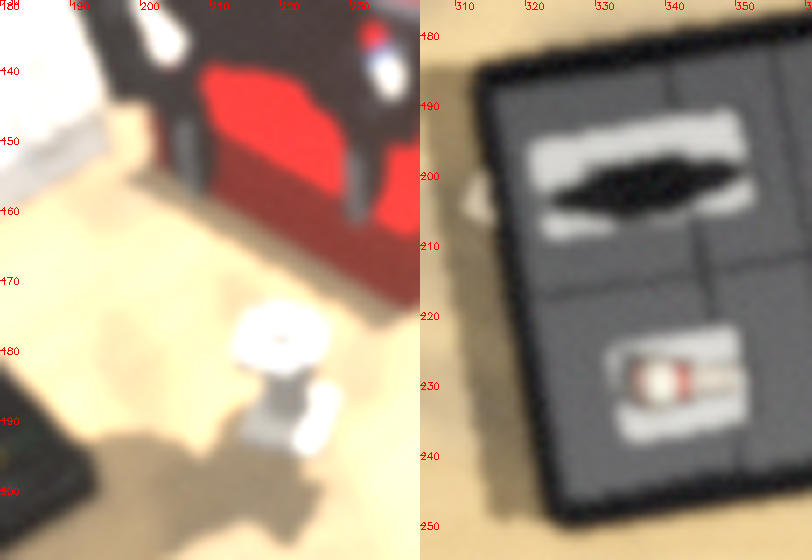

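Request:
{"method": "send_rows", "body": {"series": [[[0,0,-0.03,0,0,0,0.06],[0,0,-0.06,0,0,0,0.06],[0,0,-0.075,0,0,0,0.06],[0,0,-0.08,0,0,0,0.06],[0,0,-0.08,0,0,0,0.06],[0,0,-0.08,0,0,0,0.06]]]}}

```text
time: 28.07
tool_pos: [0.6349, 0.0877, 0.0353]
orientation: [0.685, -0.178, 0.684, 0.177]
contact_force: [0.6, -0.5, -1.0]
gripper_width: 0.699
```

Request:
{"method": "send_rows", "body": {"series": [[[0,0,-0.01,0,0,0,0.06],[0,0,-0.018,0,0,0,0.06],[0,0,-0.024,0,0,0,0.06],[0,0,-0.026,0,0,0,0.06],[0,0,-0.026,0,0,0,0.05],[0,0,-0.026,0,0,0,0.042],[0,0,-0.026,0,0,0,0.036],[0,0,-0.026,0,0,0,0.02],[0,0,-0.026,0,0,0,0.02],[0,0,-0.026,0,0,0,0.02],[0,0,-0.026,0,0,0,0.02]]]}}

```text
time: 28.98
tool_pos: [0.6348, 0.0885, 0.0084]
orientation: [0.685, -0.178, 0.684, 0.178]
contact_force: [-0.3, 0.9, 2.7]
gripper_width: 0.386
```

Request:
{"method": "send_rows", "body": {"series": [[[0,0,0.005,0,0,0,0.02],[0,0,0.02,0,0,0,0.02],[0,0,0.05,0,0,0,0.02],[0,0,0.08,0,0,0,0.02],[0,0,0.11,0,0,0,0.02],[0,0,0.14,0,0,0,0.02],[0,0,0.15,0,0,0,0.02],[0,0,0.15,0,0,0,0.02]]]}}

```text
time: 29.65
tool_pos: [0.6359, 0.0884, 0.1609]
orientation: [0.686, -0.178, 0.682, 0.177]
contact_force: [0.4, -0.5, -0.7]
gripper_width: 0.382
```

Request:
{"method": "send_rows", "body": {"series": [[[-0.179,-0.344,0,0,0,-21.6,0.02],[-0.179,-0.344,0,0,0,-21.6,0.02],[-0.179,-0.344,0,0,0,-21.6,0.02],[-0.179,-0.344,0,0,0,-21.6,0.02],[-0.179,-0.344,0,0,0,-21.6,0.02],[-0.179,-0.344,0,0,0,-21.6,0.02],[-0.179,-0.344,0,0,0,-21.6,0.02],[-0.179,-0.344,0,0,0,-21.6,0.02],[-0.179,-0.344,0,0,0,-21.6,0.02],[-0.179,-0.344,0,0,0,-21.6,0.02],[-0.179,-0.344,0,0,0,-21.6,0.02],[-0.179,-0.344,0,0,0,-21.6,0.02]]]}}

```text
time: 30.65
tool_pos: [0.454, -0.255, 0.156]
orientation: [0.705, -0.044, 0.706, 0.047]
contact_force: [-0.3, -0.1, -0.8]
gripper_width: 0.379
```

Request:
{"method": "send_rows", "body": {"series": [[[0,0,-0.03,0,0,0,0.02],[0,0,-0.06,0,0,0,0.02],[0,0,-0.085,0,0,0,0.02],[0,0,-0.1,0,0,0,0.02],[0,0,-0.11,0,0,0,0.02],[0,0,-0.115,0,0,0,0.02],[0,0,-0.115,0,0,0,0.02],[0,0,-0.115,0,0,0,0.02]]]}}

```text
time: 31.32
tool_pos: [0.4559, -0.2553, 0.0432]
orientation: [0.706, -0.047, 0.705, 0.047]
contact_force: [-0.3, -0.6, -1.7]
gripper_width: 0.385
```

Run:
```python
from m import *
o=get_obs();print(o["tool_pos"].round(4),o["gripper_width"])
s=grab_frame("scene")[:,:,::-1].copy();cv2.imwrite("pics/scene16.png",s)
X=np.array([.4558,-.2557,.0])
# white parts around: low-chroma bright blobs
m=((s.min(2)>120)).astype(np.uint8); m[:120]=0;m[200:]=0;m[:,:270]=0;m[:,385:]=0
n,l,st,c=cv2.connectedComponentsWithStats(m)
for i in range(1,n):
    if st[i,4]>12: print(c[i].round(1),st[i])
for z in(.008,.035,.041,.085): print(z,np.round(proj("scene",np.array([.4558,-.2557,z])),1))
```

```text
[ 0.4559 -0.2553  0.0432] 0.38544734536250613
[283.8 122.3] [281 120   7   6  18]
[282.6 157.9] [ 270  120   42   80 1040]
[375.6 128.3] [369 120  12  17 143]
[345.7 133.2] [342 131   9   6  35]
[318.2 139.9] [309 134  18  12 123]
[367.4 141.9] [364 139   7   7  27]
[346.4 146.4] [345 145   4   4  15]
[356.6 177.1] [ 328  145   50   55 1283]
[345.2 154.1] [344 152   4   6  16]
[328.5 175.8] [326 173   6   7  17]
[303.  194.9] [294 188  25  12 157]
[368.6 196.3] [362 192  13   8  74]
0.008 [340.7 154.2]
0.035 [342.2 148. ]
0.041 [342.6 146.6]
0.085 [345.2 135.8]
```

Request:
{"method": "send_rows", "body": {"series": [[[0,0,-0.006,0,0,0,0.02],[0,0,-0.012,0,0,0,0.02],[0,0,-0.017,0,0,0,0.02],[0,0,-0.021,0,0,0,0.02],[0,0,-0.024,0,0,0,0.02],[0,0,-0.024,0,0,0,0.02]]]}}

```text
time: 31.87
tool_pos: [0.4546, -0.2553, 0.018]
orientation: [0.705, -0.046, 0.706, 0.047]
contact_force: [-0.2, 0.4, -0.9]
gripper_width: 0.378
```

Request:
{"method": "send_rows", "body": {"series": [[[0,0,-0.001,0,0,0,0.02],[0,0,-0.002,0,0,0,0.02],[0,0,-0.003,0,0,0,0.02],[0,0,-0.003,0,0,0,0.02]]]}}

```text
time: 32.2
tool_pos: [0.4554, -0.2559, 0.0165]
orientation: [0.706, -0.047, 0.705, 0.046]
contact_force: [-0.6, 0.2, 2.9]
gripper_width: 0.384
```

Contact came at the expected seated height, so I'm releasing and withdrawing to a clear spot.

Request:
{"method": "send_rows", "body": {"series": [[[0,0,0,0,0,0,0.035],[0,0,0,0,0,0,0.038],[0,0,0,0,0,0,0.042],[0,0,0,0,0,0,0.046],[0,0,0,0,0,0,0.05],[0,0,0,0,0,0,0.05],[0,0,0.01,0,0,0,0.05],[0,0,0.03,0,0,0,0.05],[0,0,0.07,0,0,0,0.05],[0,0,0.11,0,0,0,0.05],[0,0,0.15,0,0,0,0.05],[0,0,0.17,0,0,0,0.05]]]}}

```text
time: 33.2
tool_pos: [0.4563, -0.2569, 0.1914]
orientation: [0.707, -0.048, 0.704, 0.045]
contact_force: [0.4, 0.0, 0.4]
gripper_width: 0.584
```

Request:
{"method": "send_rows", "body": {"series": [[[-0.02,0.22,0,0,0,0,0.05],[-0.02,0.22,0,0,0,0,0.05],[-0.02,0.22,0,0,0,0,0.05],[-0.02,0.22,0,0,0,0,0.05],[-0.02,0.34,0,0,0,0,0.05],[-0.02,0.34,0,0,0,0,0.05],[-0.02,0.34,0,0,0,0,0.05],[-0.02,0.34,0,0,0,0,0.05],[-0.02,0.34,0,0,0,0,0.05],[-0.02,0.34,0,0,0,0,0.05],[-0.02,0.34,0,0,0,0,0.05]]]}}

```text
time: 34.12
tool_pos: [0.4348, 0.0839, 0.1861]
orientation: [0.705, -0.048, 0.706, 0.047]
contact_force: [1.1, 0.2, 0.2]
gripper_width: 0.59
```

Run:
```python
from m import *
o=get_obs();print(o["tool_pos"].round(4),o["gripper_width"],o["time"])
t=grab_frame("top")[:,:,::-1].copy();cv2.imwrite("pics/top17.png",t)
s=grab_frame("scene")[:,:,::-1].copy();cv2.imwrite("pics/scene17.png",s)
t0=cv2.imread("pics/top0.png")
g=lambda i:np.clip(i.astype(float)*1.4,0,255).astype(np.uint8)
crop("top",g(t),308,418,168,252,5,"pics/a.png");crop("scene",g(s),268,388,100,204,5,"pics/b.png")
a=cv2.imread("pics/a.png");b=cv2.imread("pics/b.png")[:420,:]
b=cv2.resize(b,(int(b.shape[1]*.45),int(b.shape[0]*.45))) if 0 else b
c=np.vstack([cv2.copyMakeBorder(a,0,0,0,b.shape[1]-a.shape[1],0),b]);cv2.imwrite("pics/c17.png",cv2.resize(c,None,fx=.7,fy=.7,interpolation=cv2.INTER_AREA))
# look-alikes unmoved?
for nm,(x0,x1,y0,y1) in dict(cal=(137,165,174,196),wgL=(170,208,222,252)).items():
    d=np.abs(t[y0:y1,x0:x1].astype(int)-t0[y0:y1,x0:x1]).max(2);print(nm,d.mean(),d.max())
```

```text
[0.4348 0.0839 0.1861] 0.5899948998374721 34.1167
cal 3.9853896103896105 6
wgL 45.97982456140351 142
```

Run:
```python
from m import *
t0=cv2.imread("pics/top0.png");s0=cv2.imread("pics/scene0.png")
B=dict(cal=(137,165,174,196),wgL=(170,208,222,252))
for f_ in("top13","top15","top17"):
    t=cv2.imread(f"pics/{f_}.png");s=cv2.imread(f"pics/scene{f_[3:]}.png") if f_!="top13" else None
    for nm,(x0,x1,y0,y1) in B.items():
        d=np.abs(t[y0:y1,x0:x1].astype(int)-t0[y0:y1,x0:x1]).max(2);print(f_,nm,d.mean().round(1),d.max())
    if s is not None:
        d=np.abs(s[225:285,215:255].astype(int)-s0[225:285,215:255]).max(2);print("scene wgL",d.mean().round(1),d.max())
        m=lambda i:((cv2.cvtColor(i[225:285,215:255],cv2.COLOR_BGR2LAB)[:,:,2].astype(int)-128<12)&(i[225:285,215:255].min(2)>110))
        print([pca(m(i))[0] for i in(s0,s)],m(s0).sum(),m(s).sum())
lab=lambda i:cv2.cvtColor(i,cv2.COLOR_BGR2LAB).astype(int)
t=cv2.imread("pics/top17.png")
def dp(nm,box,fn,z,F):
    x0,x1,y0,y1=box;m=fn(t[y0:y1,x0:x1]).astype(np.uint8)
    n,l,st,_=cv2.connectedComponentsWithStats(m);m=l==1+np.argmax(st[1:,4])
    c,a,L=pca(m);c=(c[0]+x0,c[1]+y0);w=onz("top",c,z)[:2];print(nm,np.round(c,1),L.round(1),"yaw %.1f"%wang("top",c,a,z),w.round(4),"off mm",np.round((w-np.array(F))*1000,1))
dp("att",(320,354,190,210),lambda s:s.max(2)<48,.020,(.5195,-.1372))
print(t[200,325:350].max(1), t[215:222,335].max(1))
dp("spl",(362,396,178,210),lambda s:s.min(2)>150,.026,(.5337,-.2453))
print(t[224:236,328:356].min(2))
print(t[206:240:2,366:404:2].min(2))
```

```text
top13 cal 57.4 161
top13 wgL 6.4 157
top15 cal 8.7 11
top15 wgL 60.6 115
scene wgL 42.7 108
[(np.float64(20.634050880626223), np.float64(25.82778864970646)), (np.float64(22.76051779935275), np.float64(28.294498381877023))] 511 309
top17 cal 4.0 6
top17 wgL 46.0 142
scene wgL 37.0 90
[(np.float64(20.634050880626223), np.float64(25.82778864970646)), (np.float64(23.21443298969072), np.float64(28.049484536082474))] 511 485
att [336.7 201.4] [19.8  5.8] yaw 98.2 [ 0.5135 -0.1372] off mm [-6. -0.]
[145 137 117  87  62  44  30  24  22  21  22  20  22  20  19  20  19  21
  25  26  25  30  28  37  60] [69 73 77 76 77 76 78]
spl [379.  191.3] [21.1 17.9] yaw 82.9 [ 0.5358 -0.2454] off mm [ 2.1 -0.1]
[[ 77  77  76  85  98 105 113 116 124 133 138 142 148 153 156 157 159 161
  159 160 160 148 119  85  74  76  79  77]
 [ 77  74  79  95 114 110 104 103 111 121 127 135 142 143 146 150 154 159
  159 157 154 145 117  84  73  75  77  78]
 [ 76  76  80 100 119 112  94  84  91 108 123 131 130 120 115 126 141 150
  149 145 143 134 111  83  72  74  78  77]
 [ 77  77  79  96 114 107  88  77  95 118 142 148 
[... 1681 characters left out ...]
 112 146 178 179 128 124 178 180 143  84  74
   46]
 [ 79  78  78  72  37  68 102 112 128 175 178 153 146 179 174 150  88  76
   52]
 [ 78  78  79  71  38  58 103 119 129 157 171 180 179 179 163 138  87  77
   59]
 [ 76  78  80  76  60  76 122 162 161 148 160 173 176 160 125 104  78  77
   69]
 [ 78  79  79  80  78  98 143 156 161 157 145 140 129 105  77  78  78  78
   70]
 [ 75  79  78  80  80  84 120 127 115 111  92  86  82  79  80  78  79  77
   73]
 [ 72  80  79  80  79  81  83  82  79  79  80  77  77  76  69  66  55  47
   46]
 [ 71  79  80  79  78  78  75  70  70  69  69  57  48  44  30  27  25  22
   17]
 [ 66  76  70  70  57  49  42  30  30  25  28  21  22  24  28  27  29  34
   44]]
```

Request:
{"method": "send_rows", "body": {"series": [[[-0.06,-0.1,0.05,0,0,0,0.05],[-0.06,-0.1,0.05,0,0,0,0.05],[-0.1,-0.35,0.05,0,0,0,0.05],[-0.1,-0.35,0.05,0,0,0,0.05],[-0.1,-0.35,0.05,0,0,0,0.05],[-0.1,-0.35,0.05,0,0,0,0.05],[-0.1,-0.35,0.05,0,0,0,0.05],[-0.1,-0.35,0.05,0,0,0,0.05],[-0.1,-0.35,0.05,0,0,0,0.05],[-0.1,-0.35,0.05,0,0,0,0.05],[-0.1,-0.35,0.05,0,0,0,0.05],[-0.1,-0.35,0.05,0,0,0,0.05]]]}}

```text
time: 35.22
tool_pos: [0.3339, -0.2663, 0.2355]
orientation: [0.705, -0.045, 0.706, 0.046]
contact_force: [-0.5, -0.7, -0.5]
gripper_width: 0.588
```

Run:
```python
from m import *
print(get_obs()["tool_pos"])
t0=cv2.imread("pics/top0.png");s0=cv2.imread("pics/scene0.png")
t=grab_frame("top")[:,:,::-1].copy();s=grab_frame("scene")[:,:,::-1].copy();cv2.imwrite("pics/top18.png",t);cv2.imwrite("pics/scene18.png",s)
for nm,i0,i1,(x0,x1,y0,y1) in(("cal",t0,t,(137,165,174,196)),("wgL",t0,t,(170,208,222,252)),("wgL scene",s0,s,(215,255,225,285))):
    d=np.abs(i0[y0:y1,x0:x1].astype(int)-i1[y0:y1,x0:x1]).max(2);print(nm,d.mean().round(1),d.max())
    sh,r=cv2.phaseCorrelate(*[cv2.cvtColor(i[y0:y1,x0:x1],6).astype(np.float32) for i in(i0,i1)]);print(np.round(sh,2),round(r,2))
x0,x1,y0,y1=382,396,213,228
m=t[y0:y1,x0:x1].min(2)
print("hole min",m)
for z in(.062,): 
  for uv in((388.5,221),): print(onz("top",uv,z)-np.array([.456,-.2557,z]))
```

```text
[ 0.33387485 -0.26629961  0.2354815 ]
cal 2.2 5
[ 0.02 -0.02] 0.95
wgL 2.3 5
[0.04 0.18] 0.97
wgL scene 5.6 97
[-0.17  0.04] 0.92
hole min [[ 70  74  85  94 103 111 112 108  95  88  95 100  94  82]
 [ 70  87 106 125 137 147 153 148 136 126 126 129 120  98]
 [ 94 115 135 152 164 171 174 172 166 158 150 147 142 116]
 [117 136 154 168 175 177 179 178 176 169 159 154 149 127]
 [131 149 164 174 177 178 177 178 179 176 170 166 160 138]
 [145 163 169 174 175 171 165 166 174 177 177 175 169 150]
 [157 172 176 176 174 161 138 138 161 176 179 178 174 158]
 [161 175 178 178 173 156 121 110 147 170 179 179 177 164]
 [155 174 177 178 175 161 124  98 132 165 177 180 178 165]
 [145 167 177 179 177 164 127  93 123 161 176 179 178 168]
 [132 162 175 178 177 167 134 103 123 160 176 179 178 170]
 [126 158 174 177 176 171 153 136 145 167 177 177 171 165]
 [126 156 168 170 174 176 171 167 169 175 178 173 163 155]
 [127 149 156 159 169 176 177 178 178 179 178 172 162 152]
 [140 146 149 157 166 174 177 179 179 176 171 163 155 146]]
[1.39299136e-03 1.21197581e-03 5.55111512e-17]
```

```bash
python3 -c "
from bench import *
print(finish_job(), get_obs()['time'])"
```

```text
the job is handed in; nothing more can be done
the job is handed in; nothing more can be done
```

I put all four kit parts into their own foam cut-outs and handed the job in at about 35 s. `finish_job` gives no verdict, so the placings below rest on my own checks.

**Placement from the last top pictures**

| Part | Offset from block centre | Notes |
|---|---|---|
| Splitter | about 2 mm | seated |
| Waveguide (short) | about 2 mm | floor contact at the expected height; upright not checked separately |
| Adapter | about 3.5 mm (read by eye from pixels) | red-ringed barrel, lies along the cut-out |
| Attenuator | about 6 mm towards the robot (5 mm by the arm's reading) | inside the 10 mm limit; I left it |

- **Look-alikes:** The calibration load and the long waveguide match their starting pictures to under 0.2 px, so they did not move.
- **Finger height:** The real fingertips sit about 20 mm higher than the reported TCP. My first closes passed over the attenuator without touching it, so I found the gripping height by going down in small steps.
- **Contact in the tray:** The attenuator and splitter touched down about 4 mm higher than I first calculated. I took this to be the thickness of the tray bottom, and the adapter and waveguide fitted that. The attenuator was pressed with about 24 N before release.
- **Failed checks:** I miscounted the pictures, so the last close-up was refused and the final checks are numeric only. An earlier comparison showed a large change at the long waveguide. It was gone once the arm was clear, so the arm or its shadow had caused it.

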